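Read the drinks-tap gas canister with a push-on pressure gauge

ROBOT

A 7-joint arm with a two-finger parallel gripper is mounted at the origin on a cart in front of the work surface, level with it; the furniture and walls round the work are solid. World frame = base frame: x ahead of the robot, y to its left, z up, the work surface at z = 0. Lengths are in m, angles in degrees, forces in N, time in s.
With the tool pointing down it reaches from about 0.425 to 0.875 m from the base axis. Payload 4.7 kg.
Tool frame: the origin (TCP) lies on the centre line of the jaws, within the pads' length; the fingertips stand env.nose_length ahead of it and the grasp point (between the pads) lies 8 mm behind it (env.nose_length is the distance from the TCP to the fingertips, in m); y points along the fingers, z is the direction in which the jaws open and shut, and the axes are right-handed (so a half turn about y gives the same grasp; the last joint's range is limited). The gripper opens to 87 mm and grips with 3 to 60 N. Pads are 19 mm wide; open, the fingers measure 117 mm over their backs; the gripper's body (75 mm by 190 mm) begins 51 mm behind the grasp point.
Start: joints at [-64.108, 18.392, -4.016, 83.108, 1.295, 78.541, -3.26], TCP at [0.276, 0.589, 0.201] pointing down, gripper open.
Joint ranges: [-163.93, 163.93], [-17.29, 119.83], [-79.2, 71.16], [3.27, 140.29], [-89.18, 269.18], [5.43, 117.66], [-154.24, 154.24]. Speed limits (degrees/s): [147.25, 147.25, 180, 180, 180, 180, 180].

INTERFACE

Orientations are given as [roll, pitch, yaw] about the fixed x, y, z axes, in that order (R = Rz(yaw) Ry(pitch) Rx(roll)).
In Python, from cell import env, read_camera, camera_info, job, models gives the robot as it stands.
- The arm moves only by the tool move_arm, never from a script. Its argument "moves" is a list of rows, each a list of 6 numbers: the shift along the tool's x, y, z in mm, then the turn, a rotation vector about the tool's x, y, z in degrees. In form: [[x, y, z, ax, ay, az], ...]. A call has 1 to 20 rows; each row is the pose to reach, as a shift and turn from the pose commanded when the call began, along the tool's axes at that moment; what a row does not reach only later rows make up. A row lasts 1/12 s, in which the tool goes at most 41.7 mm and 7.16 degrees, less where a joint would pass 70% of its speed; a pose out of reach is approached as far as the arm can. A call with a gripper value outside its range is refused whole. "claw" is the finger opening in mm, from 0 to 87, set as the call begins (left out, the last holds). The fingers move at their own pace and stop on an object; "newtons" is the grip in N (left out, the last holds). Time passes only in rows, so rows that repeat a pose let the fingers close. It gives the time, the measured TCP pose, the force and the opening at its end, in the units of the state.
- env.get_obs(): the state, without advancing time (a new reading comes with each control period).
- read_camera(name): name is "side" or "top" or "wrist"; returns (picture, depth): 420x560x3 uint8, red, green, blue; 420x560 float32, m along the optical axis (not along the pixel's ray), 0 where there is no reading.
- camera_info(name): a dict with "fx", "fy", "cx", "cy" (pixels), "R" (3x3) and "t" (3): a world point X has camera coordinates R X + t. Camera axes: x right, y down, z forward; pixel columns grow to the right and rows downward; lengths in m; the calibration is good to about 2 mm. A picture is of the moment at which its call begins: read the wrist's pose just before it. camera_info takes no time and is no camera call; for the wrist camera it gives the pose at the moment of the call.
- job.sign_off(): hands the job in, once; it reports no verdict.
Trained networks look in the newest picture that a camera, given by its name, has taken for a name from the list of things; names that differ only in an ending like _2 or _b are one class to them, and where a whole thing is asked for, a point or a joint stands for the part that bears it (a point fixed in the world has none). Each returns a list of dicts, best first, with "score" (0 to 1); they miss things now and then, are a little off and sometimes report something else, mostly with a low value. They report only what shows in the picture. A call takes as long as a camera call.
- models.spot_in(target, camera): "point" ([x, y, z] in m, in world coordinates, good to about 4 mm: the middle of the surface that is visible of it).
- models.cut_out(target, camera): "mask" (420x560 bool, what is visible of it).
The state is a dict: "time_s": time; "qpos": joint angles; "joint_velocities": joint speeds; "effort": joint torques, N m; "tool_pos": TCP position; "tool_rot": TCP orientation; "force": force on the tool from outside, world axes, zero at the start; "wrist_torque": the same for the moment, N m; "grip_width": finger opening in m.
Only numpy, scipy, OpenCV 4.12 (cv2) and the standard library are available. Lean on these libraries where they do the work, as an engineer would, in place of code of your own. Each camera call takes 0.05 s, during which the arm holds its last target.

TASK

Check the gas canister of the drinks tap: lift the push-on pressure gauge out of its grey holder and press it straight down over the canister's brass valve stem, firmly enough that its rubber seal is pushed well in, but gently enough not to crush the valve (stay below about 18 N); hold it on for about two seconds so that the gas pushes the measuring rod out of its top. Then stand the gauge upright, fully down in its holder again with the rod still out to be read, let go of it, and leave the sauce bottle and the dip cups where they are.

Things in the scene. Friction and masses are not known exactly. Their poses are not given: they have to be found in the camera images.
- gauge_mid (a point): Push-on pressure gauge, loose, 0.17 kg, standing upright; this point is on its axis, 50 mm above its underside; z runs up the axis. Brass skirt of 34 mm diameter up to 41 mm above the underside, then a black tube of 24 mm diameter from 46 to 96 mm: grip the tube, best 25 mm above this point. A white rod stands 4 mm out of its top (at 100 mm) and comes out up to 26 mm more: leave 50 mm free above.
- gauge_foot (a point): Centre of the gauge's underside, the lower rim of its skirt; z runs up the gauge's axis. The skirt is open below, bore 21.6 mm. In it, 27 mm up, is a sprung rubber seal ring; a thin sprung probe in the middle, its end 3 mm up, carries the gas force to the rod.
- gauge_seal (a joint): How far the rubber seal is pushed up into the gauge, m: 0 free, 0.005 fully in; seated from 0.0015. It resists with 3 N at first and 2 N more per mm (13 N at 5 mm). The gas adds a steady 2.4 to 5.2 N, unknown beforehand, so a total press of about 14 N seats it at any gas pressure.
- gauge_rod (a joint): How far the measuring rod has come out, m: 0 in; 0.005 to 0.018 once the gauge is seated, by the hidden gas pressure. Friction of 0.5 N keeps it out after the gauge is lifted off.
- canister_top (a point): Top of the dark steel boss (38 mm diameter) of the fixed canister, on its upright axis, 90 mm above the counter. From here a hollow brass valve stem (18 mm diameter, chamfered) stands straight up on the axis. It is screwed in more or less: its top is 37 to 63 mm above this point, not measured, so the depth must be felt.
- holder_in (a point): Centre of the floor of the fixed grey round gauge holder, 8 mm above the counter; z up. Foot 76 mm in diameter; its ring is 41 mm in bore, 52 mm outside, its rim 22 mm above this floor. The gauge stands in the ring with its underside on this floor.
- sauce_bottle: Loose yellow squeeze bottle, 62 mm in diameter, 206 mm tall; origin under its centre. Bystander.
- dip_cup_a: Loose white dip cup, 76 mm wide, 47 mm tall; origin under its centre. Bystander.
- dip_cup_b: Loose white dip cup, 76 mm wide, 47 mm tall; origin under its centre. Bystander.
- gauge: The whole gauge; its origin lies at the centre of its underside (as gauge_foot).
- canister: The whole canister with its valve stem: aluminium with a blue band, 92 mm in diameter, in a fixed black foot of 112 mm; origin under its centre, on the counter. As the gauge goes down over the stem, its probe meets the sprung core first (about 24 mm before the seal, under 6 N), then the seal meets the stem's top and the force climbs.

How it is judged (in metres and radians):
On the way:
1. the gauge is pressed over the valve stem, its seal at least 1.5 mm pushed in, for a second, and the rod is out by more than 3 mm (value of joint gauge_seal above 0.0015 m and value of joint gauge_rod above 0.003 m and horizontal distance between gauge_foot and canister_top below 0.008 m), for 1 s.
At the end, for the whole second after the job is handed in: The gauge stands at rest upright in its holder (axis within 7 mm of the holder's, within 0.12 rad of vertical, its underside within 3 mm of the floor) with its rod still out by more than 3 mm (horizontal distance between gauge_foot and holder_in below 0.007 m and z of gauge_foot in the frame of holder_in below 0.003 m and angle between gauge_foot's own z axis and vertical below 0.12 rad and value of joint gauge_rod above 0.003 m and linear speed of gauge below 0.02 m/s); the robot touches nothing.
It fails at once if the gauge is pressed on the canister or its valve with more than 28 N (contact force between gauge and canister above 28 N).
It fails at once if the sauce bottle or a dip cup is moved by more than 20 mm (distance of any of sauce_bottle, dip_cup_a, dip_cup_b from where it was at the start of the episode above 0.02 m).
It also fails if it takes over 58 s, if anything falls off the work surface, if the arm or the gripper's body presses on something with over 40 N, if the wrist force passes 120 N, or if a joint passes its speed limit or range.

## Working session

There is one attempt and no reset: what is moved stays moved. The work goes in short steps, Python scripts to look and compute and a tool call to move; the robot and the scene stay as the last step left them, time stands still between calls to the robot, and variables do not carry over. Pictures are saved under pics/ and viewed, and the job is handed in when it is done.

Besides the shell and the picture viewer there is one more tool, called after "Call:" as name(argument=value, ...) on one line, values as JSON. move_arm: Moves the arm, as the interface text tells. Its arguments: {"type":"object","properties":{"moves":{"type":"array","items":{"type":"array","items":{"type":"number"}}},"claw":{"type":"number"},"newtons":{"type":"number"}},"required":["moves"]}

```bash
ls; mkdir -p pics; python3 - <<'E'
from cell import env, read_camera, camera_info, job, models
import cv2,numpy as np
o=env.get_obs();print(o, env.nose_length)
for c in ["side","top"]:
    p,d=read_camera(c);cv2.imwrite(f"pics/{c}0.png",p[:,:,::-1]);i=camera_info(c);print(c,-np.array(i["R"]).T@i["t"])
    for n in ["gauge","gauge_mid","canister","canister_top","holder_in","sauce_bottle","dip_cup_a"]:
        try: print(n,[(np.round(r["point"],3).tolist(),round(r["score"],2)) for r in models.spot_in(n,c)])
        except Exception as e: print(n,e)
E
```

```text
pics
{'time_s': 0.0, 'qpos': array([-64.1084343 ,  18.44005501,  -4.01374647,  83.17692676,
         1.29426997,  78.54228739,  -3.26050947]), 'joint_velocities': array([-0.03891484,  0.06216751,  0.02727363,  0.05524293, -0.04346204,
       -0.0217686 ,  0.0217805 ]), 'effort': array([-3.73310002e-05, -4.91282988e+01, -4.03929306e-01, -3.12531388e+01,
       -6.40424690e-02,  4.35093138e-02,  1.66163468e-04]), 'tool_pos': array([0.27536005, 0.58810311, 0.19963232]), 'tool_rot': array([-9.01140684e+01, -5.79203666e-03, -2.50841145e+01]), 'force': array([ 0.5748561 , -0.16824464, -0.53967006]), 'wrist_torque': array([ 0.06153184, -0.00710215,  0.01224345]), 'grip_width': 0.08687714971575715} 0.011
side [0.48654112 0.61976078 0.97766057]
gauge [([0.494, -0.105, 0.062], 0.73)]
gauge_mid [([0.493, -0.105, 0.063], 0.96)]
canister [([0.542, 0.132, 0.073], 0.63)]
canister_top [([0.547, 0.131, 0.069], 0.73)]
holder_in [([0.49, -0.086, 0.007], 0.89), ([0.542, 0.133, 0.073], 0.68)]
sauce_bottle [([0.731, -0.313, 0.107], 0.97)]
dip_cup_a [([0.725, -0.047, 0.026], 0.83), ([0.739, -0.229, 0.028], 0.68)]
top [ 0.57034299 -0.0889916   1.02124311]
gauge [([0.492, -0.112, 0.105], 0.59), ([0.496, -0.112, 0.006], 0.23)]
gauge_mid [([0.498, -0.111, 0.101], 0.47)]
canister [([0.548, 0.098, 0.078], 0.94)]
canister_top [([0.548, 0.1, 0.074], 0.62)]
holder_in []
sauce_bottle [([0.729, -0.326, 0.139], 0.96)]
dip_cup_a [([0.744, -0.216, 0.017], 0.8), ([0.726, -0.027, 0.015], 0.77), ([0.73, -0.326, 0.139], 0.22)]
```

View pics/side0.png

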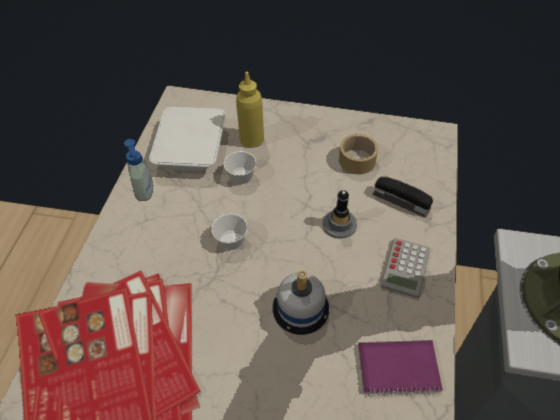

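View pics/top0.png

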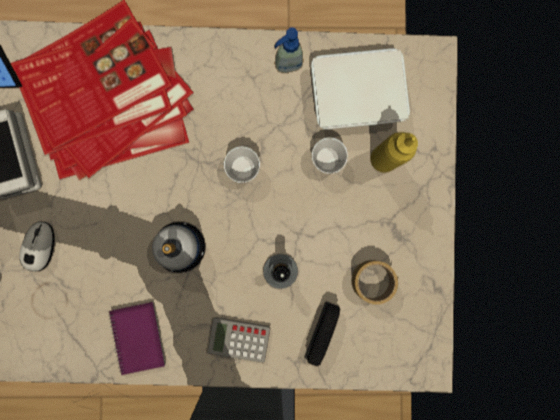

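The side view has the gauge at about (342,205) in its holder at (340,222), and the canister stem at (302,282). The top view has the gauge at (281,271) and the canister at (180,247), with its stem tip at (171,248). The next step is to measure the axes from the depth data.

```bash
cat > h.py <<'E'
import numpy as np,cv2
from scipy.optimize import least_squares
from cell import env, read_camera, camera_info, job, models
def cloud(c,save=None):
    i=camera_info(c);p,d=read_camera(c)
    if save: cv2.imwrite(save,p[:,:,::-1])
    v,u=np.mgrid[:420,:560]
    X=np.stack([(u-i["cx"])/i["fx"]*d,(v-i["cy"])/i["fy"]*d,d],-1)
    W=(X-np.array(i["t"]))@np.array(i["R"])
    W[d==0]=np.nan
    return p,W
def near(W,x,y,r,z0,z1):
    m=(np.hypot(W[...,0]-x,W[...,1]-y)<r)&(W[...,2]>z0)&(W[...,2]<z1)
    return W[m]
def circ(P,r,x0):
    f=lambda a:np.hypot(P[:,0]-a[0],P[:,1]-a[1])-r
    s=least_squares(f,x0,loss='soft_l1',f_scale=.001)
    return s.x,np.sqrt(np.mean(s.fun**2))
E
python3 - <<'E'
from h import *
for c in ["side","top"]:
    p,W=cloud(c)
    print(c,"table z",np.nanmedian(near(W,.55,0,.05,-.03,.03)[:,2]))
    for nm,x,y,lo,hi,r in [("tube",.494,-.11,.055,.09,.012),("skirt",.494,-.11,.032,.047,.017),("cantop",.547,.115,.1,.2,.009),("canbody",.547,.115,.025,.06,.046)]:
        P=near(W,x,y,.06,lo,hi)
        if len(P)<8: print(nm,len(P));continue
        print(nm,len(P),circ(P,r,P.mean(0)[:2]),P.mean(0),P[:,2].max())
    for nm,x,y,lo,hi in [("holderfoot",.494,-.11,.004,.012),("hrim",.494,-.11,.026,.034),("canfoot",.547,.115,.004,.02)]:
        P=near(W,x,y,.06,lo,hi); 
        if len(P): 
            print(nm,len(P),P.mean(0),P.min(0),P.max(0)); (cx,cy),rr=cv2.minEnclosingCircle(P[:,:2].astype(np.float32)*1000); print(cx,cy,rr)
    P=near(W,.494,-.11,.05,.094,.13);print("gtop",len(P),P.mean(0) if len(P) else 0)
E
```

```text
side table z 0.00163784372880024
tube 124 (array([ 0.49270116, -0.11196658]), np.float64(0.0011601561114888666)) [ 0.49251826 -0.10270632  0.07171289] 0.08974917041462674
skirt 105 (array([ 0.49328682, -0.11157887]), np.float64(0.00437114491083977)) [ 0.49346685 -0.09882553  0.03733322] 0.04676105556799156
cantop 153 (array([0.54597908, 0.10806474]), np.float64(0.0024132698120545018)) [0.54535492 0.11222096 0.12293932] 0.13573014152458265
canbody 395 (array([0.54598936, 0.10852196]), np.float64(0.0007674841018850484)) [0.54079946 0.14470278 0.04441213] 0.05994919956991215
holderfoot 431 [ 0.49198008 -0.09804979  0.0078424 ] [ 0.43585007 -0.1639202   0.00400411] [ 0.54881017 -0.05206543  0.01199985]
494.316162109375 -109.86465454101562 59.731849670410156
hrim 146 [ 0.49096008 -0.10001822  0.0301472 ] [ 0.4677048  -0.12984654  0.02606722] [ 0.51798868 -0.08383156  0.03382571]
492.2140197753906 -109.5568618774414 27.1437931060791
canfoot 677 [0.54331579 0.1404646  0.01281008] [0.48839989 0.07975845 0.00403468] [0.60457823 0.17481217 0.0195596 ]
546.6790771484375 115.17771911621094 59.75
[... 516 characters left out ...]
ray([0.54551057, 0.10917237]), np.float64(0.0005235843569316809)) [0.55009827 0.07266109 0.04635144] 0.05993458306664222
holderfoot 554 [ 0.49388351 -0.10965776  0.00791271] [ 0.43659489 -0.16830975  0.00400406] [ 0.54948583 -0.05729081  0.01188954]
492.37115478515625 -111.51966094970703 57.38105773925781
hrim 178 [ 0.49167604 -0.10941114  0.02971301] [ 0.46710777 -0.13454807  0.02609213] [ 0.51627452 -0.08565935  0.03397444]
492.2843017578125 -109.6842041015625 25.65354347229004
canfoot 424 [0.55087784 0.08711189 0.01277206] [0.48960749 0.05651974 0.00420022] [0.60665444 0.17275015 0.01905036]
547.1359252929688 114.80615234375 59.67786407470703
gtop 125 [ 0.49288246 -0.11058598  0.10712186]
```

```bash
cat >> h.py <<'E'
from scipy.spatial.transform import Rotation as Ro
def state():
    o=env.get_obs();R=Ro.from_euler('xyz',o["tool_rot"],degrees=True)
    print("t",round(o["time_s"],2),"tcp",np.round(o["tool_pos"],4),"rot",np.round(o["tool_rot"],2),"F",np.round(o["force"],2),"grip",round(o["grip_width"],4))
    return o,R
def to(x,y,z,yaw=None,roll=-90,pitch=0):
    o,R=state();d=R.inv().apply(np.array([x,y,z])-o["tool_pos"])*1000
    T=[0,0,0] if yaw is None else (R.inv()*Ro.from_euler('xyz',[roll,pitch,yaw],degrees=True)).as_rotvec(degrees=True)
    print("move",np.round(d,1),np.round(T,2))
E
python3 -c "
from h import *
to(.52,.2,.2,-60);to(.4925,-.111,.2,-90)"
```

```text
t 0.9 tcp [0.2756 0.5887 0.2008] rot [-89.99  -0.   -25.08] F [ 0.24 -0.59 -0.27] grip 0.0871
move [ 386.2    0.8 -248.5] [-1.000e-02  3.492e+01 -0.000e+00]
t 0.9 tcp [0.2756 0.5887 0.2008] rot [-89.99  -0.   -25.08] F [ 0.24 -0.59 -0.27] grip 0.0871
move [ 493.1    0.8 -541.8] [-1.000e-02  6.492e+01 -0.000e+00]
```

Call:
move_arm(moves=[[386,0,-248,0,35,0],[386,0,-248,0,35,0],[386,0,-248,0,35,0],[386,0,-248,0,35,0],[386,0,-248,0,35,0],[386,0,-248,0,35,0],[386,0,-248,0,35,0],[386,0,-248,0,35,0],[386,0,-248,0,35,0],[386,0,-248,0,35,0],[386,0,-248,0,35,0],[493,0,-542,0,65,0],[493,0,-542,0,65,0],[493,0,-542,0,65,0],[493,0,-542,0,65,0],[493,0,-542,0,65,0],[493,0,-542,0,65,0],[493,0,-542,0,65,0],[493,0,-542,0,65,0],[493,0,-542,0,65,0]], claw=87, newtons=50)

```text
time_s: 2.57
tool_pos: [0.4912, -0.1182, 0.2014]
tool_rot: [-89.9, -0.1, -90.7]
force: [0.2, -0.4, -0.5]
grip_width: 0.0872
```

```bash
python3 -c "
from h import *
to(.4925,-.111,.075,-90)
p,W=cloud('wrist','pics/w1.png')
p,W=cloud('side','pics/s1.png')
P=near(W,.4925,-.111,.03,.055,.09);print(circ(P,.012,[.4925,-.111]))
to(.4925,-.111,.075,-90)
"
```

```text
t 2.57 tcp [ 0.4912 -0.1182  0.2014] rot [-89.93  -0.11 -90.65] F [ 0.19 -0.37 -0.49] grip 0.0872
move [ -7.4 126.4   1.1] [-0.07 -0.65  0.11]
(array([ 0.49279196, -0.11204669]), np.float64(0.0011283249832053862))
t 2.67 tcp [ 0.4923 -0.1117  0.201 ] rot [-8.996e+01  5.000e-02 -9.022e+01] F [ 1.71  1.4  -0.57] grip 0.0868
move [-6.00e-01  1.26e+02  1.00e-01] [-0.04 -0.22 -0.05]
```

Call:
move_arm(moves=[[0,35,0,0,0,0],[0,65,0,0,0,0],[0,90,0,0,0,0],[0,110,0,0,0,0],[0,122,0,0,0,0],[0,126,0,0,0,0],[0,126,0,0,0,0],[0,126,0,0,0,0]])

```text
time_s: 3.33
tool_pos: [0.4933, -0.1107, 0.0757]
tool_rot: [-89.9, 0.0, -90.0]
force: [0.1, 0.3, 0.3]
grip_width: 0.0871
```

```bash
python3 -c "
from h import *
state()
p,W=cloud('wrist','pics/w2.png')
p,W=cloud('side','pics/s2.png')
state()
"
```

```text
t 3.33 tcp [ 0.4933 -0.1107  0.0757] rot [-89.91   0.   -90.03] F [0.12 0.3  0.31] grip 0.0871
t 3.43 tcp [ 0.4936 -0.111   0.0762] rot [-8.985e+01  1.000e-02 -9.005e+01] F [-0.23 -0.22  0.7 ] grip 0.0874
```

View pics/w2.png

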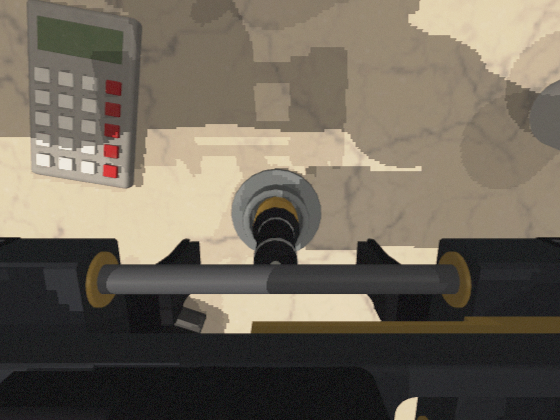

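View pics/s2.png

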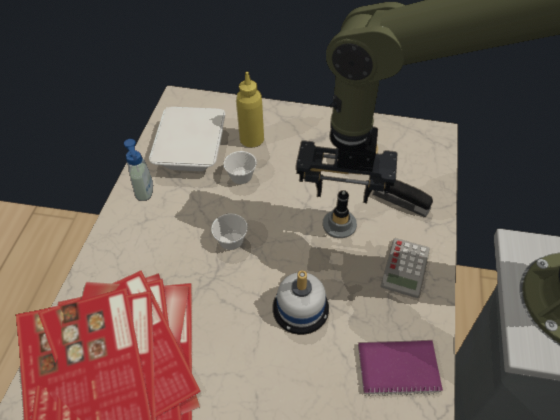

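```bash
python3 -c "
from h import *
i=camera_info('side')
def pr(X,c='side'):
    i=camera_info(c);q=np.array(i['R'])@np.array(X)+i['t'];return np.round([i['fx']*q[0]/q[2]+i['cx'],i['fy']*q[1]/q[2]+i['cy']],1)
o,R=state()
t=o['tool_pos'];print('tcp',pr(t),pr(t+R.apply([0,-.059,0])),'tips',pr(t+R.apply([0,.011,.0435])),pr(t+R.apply([0,.011,-.0435])))
print('gtop',pr([.4925,-.111,.112]),'foot',pr([.4925,-.111,.008]))
print('wrist',pr(t,'wrist'),pr([.4925,-.111,.112],'wrist'))
p,W=cloud('side','pics/s3.png')
for u,v in [(320,192),(375,195),(342,195),(345,160),(345,180)]: print(u,v,W[v,u])
"
```

```text
t 3.43 tcp [ 0.4936 -0.111   0.0762] rot [-8.985e+01  1.000e-02 -9.005e+01] F [-0.23 -0.22  0.7 ] grip 0.0874
tcp [341.1 203.1] [343.5 184.9] tips [320.4 203.6] [361.2 209.1]
gtop [343.  192.3] foot [339.2 222.5]
wrist [277.6 243.8] [275.5 268.1]
320 192 [ 0.53910981 -0.10164457  0.11484915]
375 195 [ 0.41975885 -0.20769384  0.00255322]
342 195 [ 0.49382217 -0.10463644  0.11073303]
345 160 [ 0.49607973 -0.08578522  0.23483908]
345 180 [ 0.49144665 -0.084432    0.18083654]
```

```bash
python3 -c "
import cv2
a=cv2.imread('pics/s3.png')[120:260,270:450];cv2.imwrite('pics/s3c.png',cv2.resize(a,None,fx=4,fy=4,interpolation=cv2.INTER_CUBIC))"
```

```text
(no output)
```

View pics/s3c.png

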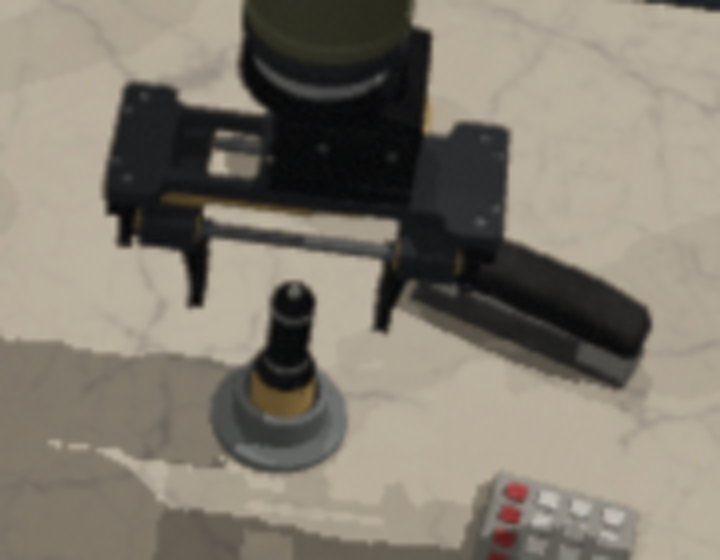

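```bash
python3 -c "
from h import *
for c in ['side','top']:
    p,W=cloud(c,'pics/%s4.png'%c)
    for (x,y) in [(.54,-.111),(.446,-.111)]:
        P=near(W,x,y,.025,.04,.14);P=P[np.argsort(P[:,2])];print(c,len(P));print(np.round(P[:8],3).tolist())
state()"
```

```text
side 70
[[0.541, -0.105, 0.098], [0.547, -0.102, 0.1], [0.538, -0.113, 0.101], [0.538, -0.102, 0.102], [0.545, -0.1, 0.102], [0.543, -0.1, 0.103], [0.539, -0.103, 0.103], [0.541, -0.101, 0.105]]
side 70
[[0.447, -0.106, 0.096], [0.443, -0.1, 0.1], [0.45, -0.105, 0.1], [0.449, -0.102, 0.101], [0.443, -0.102, 0.102], [0.446, -0.101, 0.102], [0.451, -0.116, 0.103], [0.45, -0.104, 0.104]]
top 1
[[0.539, -0.101, 0.135]]
top 0
[]
t 3.58 tcp [ 0.4931 -0.1112  0.0757] rot [-8.989e+01  1.000e-02 -9.008e+01] F [ 0.53 -0.56 -0.94] grip 0.0869
```

```bash
python3 -c "
import cv2
a=cv2.imread('pics/top4.png')[200:350,200:380];cv2.imwrite('pics/t4c.png',cv2.resize(a,None,fx=4,fy=4,interpolation=cv2.INTER_CUBIC))"
```

```text
(no output)
```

View pics/t4c.png

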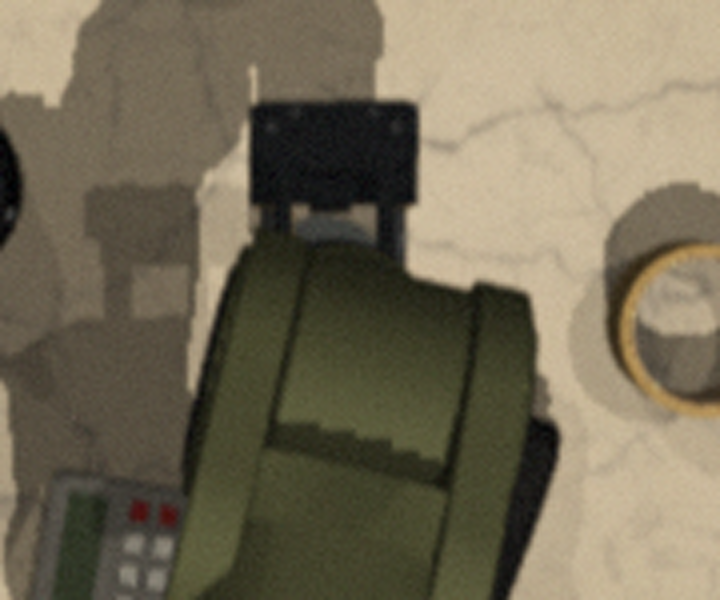

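```bash
python3 -c "
from h import *
def pr(X,c='side'):
    i=camera_info(c);q=np.array(i['R'])@np.array(X)+i['t'];return np.round([i['fx']*q[0]/q[2]+i['cx'],i['fy']*q[1]/q[2]+i['cy'],q[2]],3)
o,R=state();t=o['tool_pos']
for L in (.011,0,-.01,-.02,-.03):
  print(L,[pr(t+R.apply([sx*.0095,L,s*.0435]),c)[:2].tolist() for c in('side','wrist') for s in(1,-1) for sx in (1,-1)])
p,W=cloud('wrist','pics/w5.png')
for u,v in [(185,255),(370,255),(195,245),(362,245),(278,278),(60,300)]:
  w=W[v,u];print(u,v,w,R.inv().apply(w-t)*1000)
i=camera_info('wrist');print('cam',R.inv().apply(-np.array(i['R']).T@i['t']-t))
p,W=cloud('side')
P=near(W,.493,-.111,.13,.06,.3)
L=(R.inv().apply(P-t)*1000)
for a in range(-200,20,10):
  Q=L[(L[:,1]>=a)&(L[:,1]<a+10)]; 
  if len(Q): print(a,len(Q),np.round(Q.min(0)),np.round(Q.max(0)))
"
```

```text
t 3.58 tcp [ 0.4931 -0.1112  0.0757] rot [-8.989e+01  1.000e-02 -9.008e+01] F [ 0.53 -0.56 -0.94] grip 0.0869
0.011 [[321.184, 200.351], [320.028, 207.202], [361.802, 205.744], [361.05, 212.711], [342.55, 251.44], [344.08, 224.298], [212.765, 251.344], [211.256, 224.204]]
0 [[321.448, 197.105], [320.286, 203.974], [362.37, 202.508], [361.618, 209.494], [346.006, 257.93], [347.705, 229.457], [209.261, 257.829], [207.582, 229.357]]
-0.01 [[321.691, 194.111], [320.524, 200.997], [362.894, 199.525], [362.142, 206.528], [349.485, 264.466], [351.364, 234.665], [205.732, 264.358], [203.873, 234.559]]
-0.02 [[321.938, 191.078], [320.766, 197.979], [363.425, 196.501], [362.673, 203.521], [353.341, 271.707], [355.43, 240.452], [201.822, 271.593], [199.753, 240.339]]
-0.03 [[322.188, 188.002], [321.01, 194.919], [363.963, 193.435], [363.212, 200.472], [357.637, 279.776], [359.973, 246.918], [197.466, 279.654], [195.149, 246.798]]
185 255 [ 0.44800669 -0.10089562  0.11862016] [-10.22910413 -42.9674571  -45.05802591]
370 255 [ 0.53834286 -0.10126199  0.1180319 ] [ -9.98465206 -42.20480817  45.277
[... 686 characters left out ...]
[ -19. -140.   59.]
-140 1463 [ -40. -140.  -95.] [  39. -130.   95.]
-130 263 [ -39. -130.  -94.] [  23. -120.   93.]
-120 518 [ -41. -120.  -92.] [  31. -110.   93.]
-110 285 [ -39. -110.  -86.] [  31. -100.   87.]
-100 45 [ -38. -100.  -85.] [ 29. -93.  87.]
-90 2 [  2. -88. -48.] [ 10. -82. -48.]
-80 23 [-12. -77. -49.] [ 10. -70.  50.]
-70 40 [-12. -70. -55.] [  0. -60.  58.]
-60 39 [-13. -60. -54.] [ -6. -50.  55.]
-50 38 [-12. -50. -52.] [  8. -40.  53.]
-40 108 [-16. -40. -51.] [ 10. -30.  52.]
-30 58 [-13. -30. -52.] [  2. -20.  52.]
-20 34 [-14. -20. -11.] [ -2. -10.  10.]
-10 31 [-12. -10. -12.] [-2. -1.  9.]
0 34 [-12.   0. -12.] [-0. 10. 11.]
10 21 [-13.  10. -12.] [-3. 15. 10.]
```

```bash
python3 -c "
import cv2
a=cv2.imread('pics/w5.png')[150:350,100:460];cv2.imwrite('pics/w5c.png',cv2.resize(a,None,fx=2.2,fy=2.2,interpolation=cv2.INTER_CUBIC))"
```

```text
(no output)
```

View pics/w5c.png

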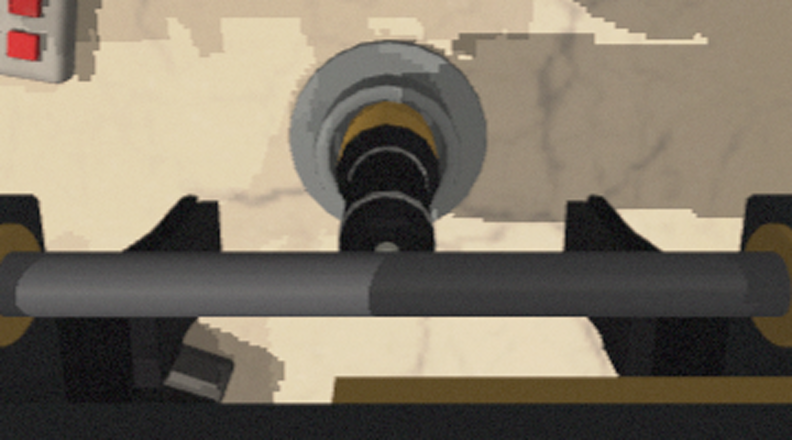

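Both cameras put the fingertips about 32 mm higher than the reported TCP implies: they measure z≈0.097 where 0.065 is expected. The gripper body is displaced by the same amount. I trust the cameras here, so I'll go 32 mm lower gently and check again.

Call:
move_arm(moves=[[0,8,0,0,0,0],[0,16,0,0,0,0],[0,24,0,0,0,0],[0,30,0,0,0,0],[0,32,0,0,0,0],[0,32,0,0,0,0]])

```text
time_s: 4.18
tool_pos: [0.4915, -0.1111, 0.0417]
tool_rot: [-90.1, -0.0, -90.1]
force: [-1.4, -0.6, -0.4]
grip_width: 0.087
```

```bash
python3 -c "
from h import *
o,R=state();t=o['tool_pos']
p,W=cloud('side','pics/s6.png')
for (x,y) in [(.54,-.111),(.446,-.111)]:
    P=near(W,x,y,.02,.04,.14);P=P[np.argsort(P[:,2])];print(len(P));print(np.round(P[:6],3).tolist())
P=near(W,.4925,-.111,.03,.055,.09);print(circ(P,.012,[.4925,-.111]))
P=near(W,.493,-.111,.13,.06,.3);L=(R.inv().apply(P-t)*1000)
L=L[np.abs(L[:,2])>60];print('body low',np.sort(L[:,1])[-10:])
import cv2
a=p[120:260,270:450,::-1];cv2.imwrite('pics/s6c.png',cv2.resize(a,None,fx=4,fy=4,interpolation=cv2.INTER_CUBIC))
"
```

```text
t 4.18 tcp [ 0.4915 -0.1111  0.0417] rot [-9.011e+01 -1.000e-02 -9.008e+01] F [-1.42 -0.57 -0.37] grip 0.087
87
[[0.543, -0.102, 0.064], [0.536, -0.114, 0.064], [0.539, -0.104, 0.066], [0.541, -0.101, 0.069], [0.539, -0.104, 0.069], [0.537, -0.101, 0.07]]
88
[[0.446, -0.104, 0.065], [0.448, -0.102, 0.067], [0.442, -0.101, 0.067], [0.444, -0.1, 0.067], [0.442, -0.102, 0.068], [0.444, -0.101, 0.069]]
(array([ 0.49291534, -0.11219978]), np.float64(0.0013524794520727217))
body low [-97.14069601 -97.11312523 -96.83223455 -96.78875154 -96.54666794
 -96.00257265 -95.32895854 -94.25269462 -93.98127066 -93.77293944]
```

View pics/s6c.png

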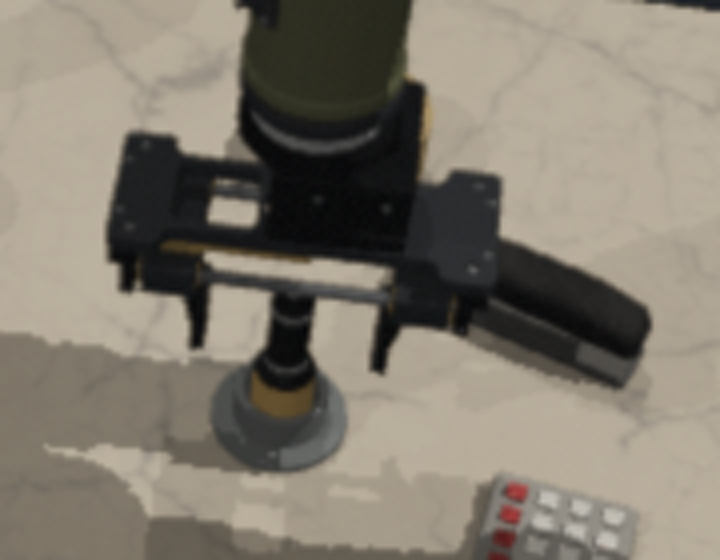

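The fingertips are now at z≈0.065, on either side of the black tube (crop pixels (197,345) and (380,370), tube at 290). I'll close the gripper.

Call:
move_arm(moves=[[0,0,0,0,0,0],[0,0,0,0,0,0],[0,0,0,0,0,0],[0,0,0,0,0,0],[0,0,0,0,0,0],[0,0,0,0,0,0],[0,0,0,0,0,0],[0,0,0,0,0,0]], claw=0, newtons=50)

```text
time_s: 4.9
tool_pos: [0.4923, -0.1112, 0.0428]
tool_rot: [-90.0, 0.0, -90.1]
force: [-0.4, 0.2, 0.7]
grip_width: 0.0415
```

```bash
python3 -c "
from h import *
state()
p,W=cloud('side','pics/s7.png')
P=near(W,.4925,-.111,.03,.052,.063);print(len(P),circ(P,.012,[.4925,-.111]))
a=p[120:260,270:450,::-1];cv2.imwrite('pics/s7c.png',cv2.resize(a,None,fx=4,fy=4,interpolation=cv2.INTER_CUBIC))
"
```

```text
t 4.9 tcp [ 0.4923 -0.1112  0.0428] rot [-89.99   0.   -90.09] F [-0.42  0.23  0.65] grip 0.0415
72 (array([ 0.4928866 , -0.11085564]), np.float64(0.0023159630527302666))
```

View pics/s7c.png

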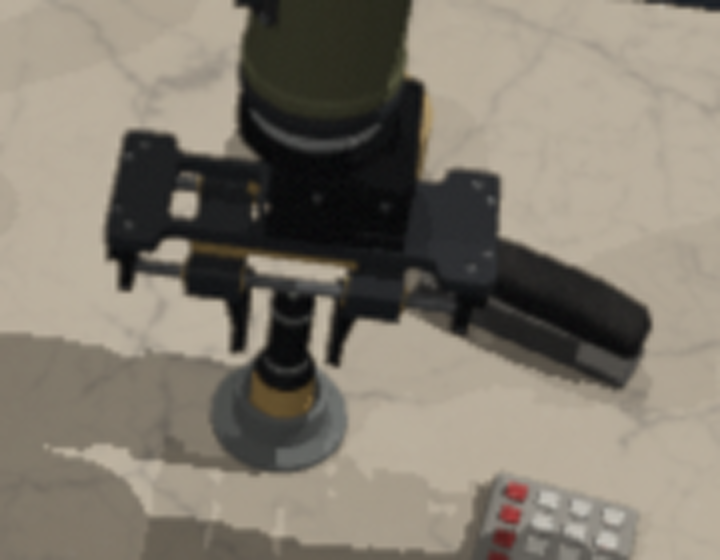

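Still closing (41 mm), so I'll wait longer.

Call:
move_arm(moves=[[0,0,0,0,0,0],[0,0,0,0,0,0],[0,0,0,0,0,0],[0,0,0,0,0,0],[0,0,0,0,0,0],[0,0,0,0,0,0],[0,0,0,0,0,0],[0,0,0,0,0,0]])

```text
time_s: 5.62
tool_pos: [0.4923, -0.1111, 0.0427]
tool_rot: [-90.0, 0.0, -90.1]
force: [-0.2, -0.1, -0.6]
grip_width: 0.0231
```

```bash
python3 -c "
from h import *
state()
p,W=cloud('side','pics/s8.png')
P=near(W,.4925,-.111,.03,.052,.063);print(len(P),circ(P,.012,[.4925,-.111]))
a=p[120:260,270:450,::-1];cv2.imwrite('pics/s8c.png',cv2.resize(a,None,fx=4,fy=4,interpolation=cv2.INTER_CUBIC))
"
```

```text
t 5.62 tcp [ 0.4923 -0.1111  0.0427] rot [-90.     0.   -90.08] F [-0.2  -0.14 -0.59] grip 0.0231
61 (array([ 0.49327593, -0.11069199]), np.float64(0.0021854257796914576))
```

View pics/s8c.png

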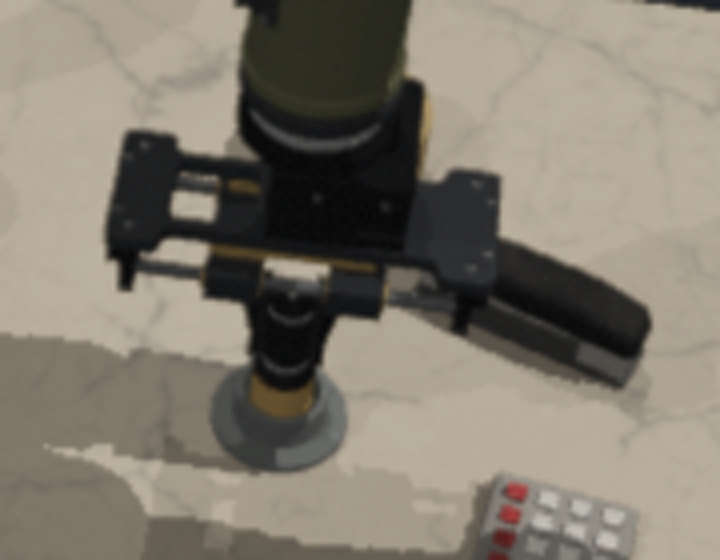

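The gauge is gripped at 23.1 mm opening, close to the 24 mm tube. Next I'll lift it.

Call:
move_arm(moves=[[0,-5,0,0,0,0],[0,-15,0,0,0,0],[0,-30,0,0,0,0],[0,-50,0,0,0,0],[0,-75,0,0,0,0],[0,-100,0,0,0,0],[0,-125,0,0,0,0],[0,-150,0,0,0,0],[0,-160,0,0,0,0],[0,-160,0,0,0,0],[0,-160,0,0,0,0]])

```text
time_s: 6.58
tool_pos: [0.4922, -0.1112, 0.2026]
tool_rot: [-90.0, 0.0, -90.1]
force: [-0.7, 0.4, -3.0]
grip_width: 0.0231
```

```bash
python3 -c "
from h import *
state()
p,W=cloud('side','pics/s9.png')
P=near(W,.4925,-.111,.03,.175,.203);print(len(P),P.min(0),circ(P,.017,[.4925,-.111]))
for a in np.arange(.155,.225,.005):
    Q=near(W,.4925,-.111,.04,a,a+.005); print(round(a,3),len(Q),circ(Q,.017,[.4925,-.111])[0] if len(Q)>4 else '')
a=p[60:260,230:430,::-1];cv2.imwrite('pics/s9c.png',cv2.resize(a,None,fx=3,fy=3,interpolation=cv2.INTER_CUBIC))
P=near(W,.5457,.109,.02,.1,.2);print('stem z',np.sort(P[:,2])[-15:])
"
```

```text
t 6.58 tcp [ 0.4922 -0.1112  0.2026] rot [-8.998e+01  2.000e-02 -9.008e+01] F [-0.69  0.35 -2.96] grip 0.0231
164 [ 0.47622699 -0.11003666  0.17515836] (array([ 0.49283061, -0.11240602]), np.float64(0.0010204473396704782))
0.155 0 
0.16 0 
0.165 2 
0.17 29 [ 0.49289563 -0.11215132]
0.175 25 [ 0.49306302 -0.11216836]
0.18 30 [ 0.49296576 -0.11219375]
0.185 28 [ 0.49250089 -0.11210735]
0.19 36 [ 0.49310132 -0.11268143]
0.195 27 [ 0.49254102 -0.1127759 ]
0.2 32 [ 0.49289675 -0.11247887]
0.205 32 [ 0.49283012 -0.11204241]
0.21 61 [ 0.49262136 -0.11448647]
0.215 32 [ 0.49256197 -0.11728063]
0.22 26 [ 0.49319212 -0.11787959]
0.225 34 [ 0.49109087 -0.11637467]
stem z [0.13378263 0.13379037 0.13388122 0.13391242 0.13393746 0.13394915
 0.13403794 0.13427835 0.13449694 0.13451147 0.13459133 0.13530059
 0.13534081 0.13544016 0.13711716]
```

View pics/s9c.png

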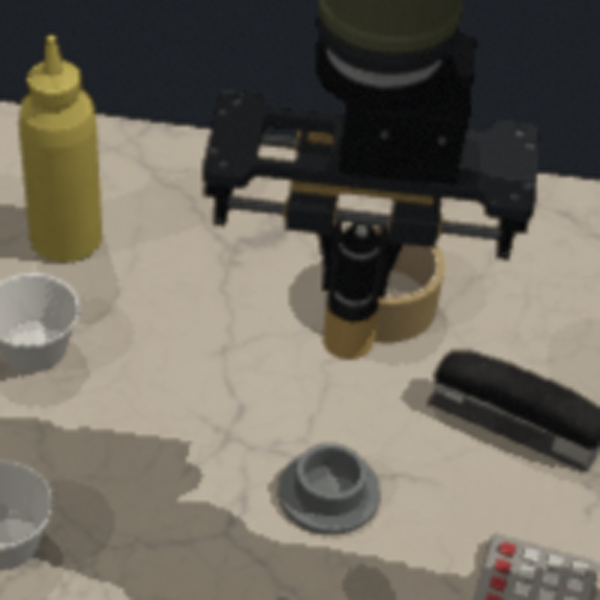

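The gauge hangs upright with its skirt bottom at z≈0.168, and the empty holder shows at crop (330,485). I'll move it above the canister and measure again there.

Call:
move_arm(moves=[[-15,0,4,0,0,0],[-45,0,11,0,0,0],[-80,0,19,0,0,0],[-115,0,28,0,0,0],[-150,0,36,0,0,0],[-185,0,44,0,0,0],[-208,0,50,0,0,0],[-218,0,52,0,0,0],[-220.5,0,53,0,0,0],[-220.5,0,53,0,0,0],[-220.5,0,53,0,0,0]])

```text
time_s: 7.55
tool_pos: [0.5452, 0.1068, 0.202]
tool_rot: [-90.1, -0.1, -90.2]
force: [-0.6, -0.4, -0.7]
grip_width: 0.0226
```

```bash
python3 -c "
from h import *
state()
for c in ['side','top']:
  p,W=cloud(c,'pics/%s10.png'%c)
  P=near(W,.5455,.109,.03,.171,.205);print(c,'gauge',len(P),circ(P,.017,[.5455,.109]) if len(P)>4 else '')
  P=near(W,.5455,.109,.06,.025,.065);print('body',len(P),circ(P,.046,[.5455,.109]) if len(P)>4 else '')
  P=near(W,.5455,.109,.016,.1,.13);print('stem',len(P),circ(P,.009,[.5455,.109]) if len(P)>4 else '')
  P=near(W,.5455,.109,.02,.1,.15);print('stemz',np.sort(P[:,2])[-5:])
  P=near(W,.4925,-.111,.05,.026,.034);(cx,cy),r=cv2.minEnclosingCircle(P[:,:2].astype(np.float32)*1000);print('holder rim',len(P),cx,cy,r,circ(P,.0233,[.4925,-.111]))
  if c=='side':
    a=p[180:350,220:400,::-1];cv2.imwrite('pics/s10c.png',cv2.resize(a,None,fx=3.5,fy=3.5,interpolation=cv2.INTER_CUBIC))
state()
"
```

```text
t 7.55 tcp [0.5452 0.1068 0.202 ] rot [-90.08  -0.1  -90.23] F [-0.61 -0.42 -0.7 ] grip 0.0226
side gauge 215 (array([0.545673  , 0.10574406]), np.float64(0.0006615747657828998))
body 498 (array([0.5458717 , 0.10825739]), np.float64(0.0009208207766165509))
stem 94 (array([0.54591332, 0.10817549]), np.float64(0.0014719331212067117))
stemz [0.13485549 0.13506611 0.13551105 0.13555182 0.13563957]
holder rim 35 493.32025146484375 -88.97184753417969 14.193115234375 (array([ 0.49232671, -0.10906174]), np.float64(0.0019925190282549044))
top gauge 69 (array([0.54540359, 0.10730543]), np.float64(0.0002860135689760729))
body 181 (array([0.54545352, 0.10950922]), np.float64(0.0008687992191534742))
stem 16 (array([0.54522732, 0.10956839]), np.float64(0.00030690807571590186))
stemz [0.1139865  0.11476671 0.11578532 0.116245   0.12026218]
holder rim 176 492.2792053222656 -109.63629913330078 25.682880401611328 (array([ 0.49233674, -0.10961622]), np.float64(0.0016476975662758544))
t 7.65 tcp [0.5455 0.1068 0.2026] rot [-9.001e+01 -4.000e-02 -9.027e+01] F [ 0.13 -0.13 -2.39] grip 0.0231
```

View pics/s10c.png

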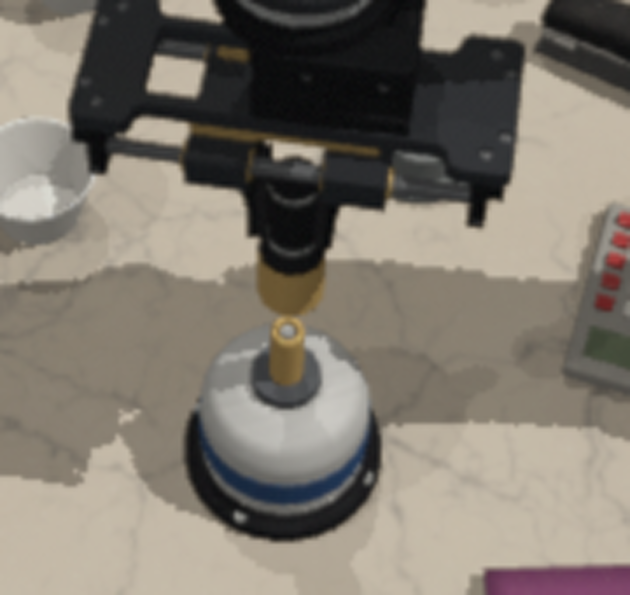

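Call:
move_arm(moves=[[-2.4,0,0,0,0,0],[-2.4,8,0,0,0,0],[-2.4,16,0,0,0,0],[-2.4,23,0,0,0,0],[-2.4,26,0,0,0,0],[-2.4,26,0,0,0,0],[-2.4,26,0,0,0,0],[-2.4,26,0,0,0,0]])

```text
time_s: 8.32
tool_pos: [0.5459, 0.1117, 0.177]
tool_rot: [-90.0, 0.0, -90.1]
force: [0.7, 0.2, -1.8]
grip_width: 0.0229
```

```bash
python3 -c "
from h import *
state()
for c in ['side','top']:
  p,W=cloud(c,'pics/%s11.png'%c)
  P=near(W,.5455,.109,.03,.146,.180);print(c,'gauge',len(P),P[:,2].min(),circ(P,.017,[.5455,.109]) if len(P)>4 else '')
  P=near(W,.5455,.109,.06,.025,.065);print('body',len(P),circ(P,.046,[.5455,.109]) if len(P)>4 else '')
  if c=='side':
    a=p[180:350,220:400,::-1];cv2.imwrite('pics/s11c.png',cv2.resize(a,None,fx=3.5,fy=3.5,interpolation=cv2.INTER_CUBIC))
  state()
"
```

```text
t 8.32 tcp [0.5459 0.1117 0.177 ] rot [-8.997e+01  1.000e-02 -9.008e+01] F [ 0.73  0.22 -1.79] grip 0.0229
side gauge 200 0.146337965890341 (array([0.54631113, 0.11068569]), np.float64(0.000655034861500407))
body 507 (array([0.54591599, 0.10830142]), np.float64(0.0009811242102541863))
t 8.37 tcp [0.546  0.1118 0.1771] rot [-8.996e+01  2.000e-02 -9.008e+01] F [-0.48 -0.15 -2.45] grip 0.0229
top gauge 65 0.1470918074092786 (array([0.54578652, 0.11245181]), np.float64(0.00031234956903088465))
body 179 (array([0.54549059, 0.10952032]), np.float64(0.0008850839764118927))
t 8.42 tcp [0.546  0.1117 0.1772] rot [-8.995e+01  1.000e-02 -9.008e+01] F [-0.01 -0.37 -2.88] grip 0.0227
```

View pics/s11c.png

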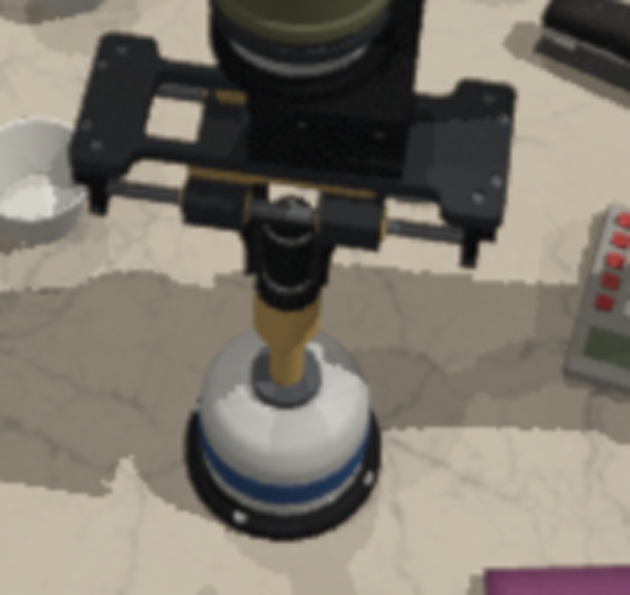

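The previous reading was taken before the arm settled, so y is now about 2.6 mm too far. I'll correct it.

Call:
move_arm(moves=[[2.6,0,-0.3,0,0,0],[2.6,0,-0.3,0,0,0],[2.6,0,-0.3,0,0,0],[2.6,0,-0.3,0,0,0],[2.6,0,-0.3,0,0,0]])

```text
time_s: 8.83
tool_pos: [0.5454, 0.1091, 0.1769]
tool_rot: [-90.0, 0.0, -90.1]
force: [0.7, 0.9, -2.2]
grip_width: 0.0229
```

```bash
python3 -c "
from h import *
state()
for c in ['side','top']:
  p,W=cloud(c,'pics/%s12.png'%c)
  P=near(W,.5455,.109,.03,.146,.180);print(c,'gauge',len(P),P[:,2].min(),circ(P,.017,[.5455,.109]) if len(P)>4 else '')
  P=near(W,.5455,.109,.06,.025,.065);print('body',len(P),circ(P,.046,[.5455,.109]) if len(P)>4 else '')
  P=near(W,.5455,.109,.016,.1,.13);print('stem',len(P),circ(P,.009,[.5455,.109]) if len(P)>4 else '')
  state()
"
```

```text
t 8.83 tcp [0.5454 0.1091 0.1769] rot [-8.999e+01  1.000e-02 -9.008e+01] F [ 0.66  0.92 -2.18] grip 0.0229
side gauge 189 0.14601399426713096 (array([0.54575186, 0.10806201]), np.float64(0.0007049488824257067))
body 511 (array([0.54589862, 0.10831621]), np.float64(0.0009937504937001154))
stem 77 (array([0.54596951, 0.1080765 ]), np.float64(0.0007419863389703116))
t 8.88 tcp [0.5453 0.1091 0.1768] rot [-9.000e+01  1.000e-02 -9.008e+01] F [ 0.47  0.02 -1.71] grip 0.0229
top gauge 62 0.14702950117319144 (array([0.54533987, 0.10989495]), np.float64(0.0002673665634326288))
body 180 (array([0.54533089, 0.10957345]), np.float64(0.0008868737472609954))
stem 3 
t 8.93 tcp [0.5453 0.1091 0.1768] rot [-90.     0.   -90.07] F [ 0.28 -0.18 -1.11] grip 0.0232
```

Aligned to within about 0.3 mm. Now a gentle descent.

Call:
move_arm(moves=[[0,3,0,0,0,0],[0,6,0,0,0,0],[0,8,0,0,0,0],[0,10,0,0,0,0],[0,12,0,0,0,0],[0,14,0,0,0,0],[0,14,0,0,0,0],[0,14,0,0,0,0]])

```text
time_s: 9.6
tool_pos: [0.5453, 0.1091, 0.1627]
tool_rot: [-90.0, -0.0, -90.1]
force: [-0.4, 0.4, -2.1]
grip_width: 0.0227
```

Call:
move_arm(moves=[[0,2,0,0,0,0],[0,4,0,0,0,0],[0,6,0,0,0,0],[0,8,0,0,0,0],[0,10,0,0,0,0],[0,12,0,0,0,0],[0,12,0,0,0,0],[0,12,0,0,0,0]])

```text
time_s: 10.27
tool_pos: [0.5456, 0.1091, 0.1509]
tool_rot: [-90.0, 0.0, -90.1]
force: [0.4, 0.1, 1.9]
grip_width: 0.0229
```

```bash
python3 -c "
from h import *
state()
for c in ['side']:
  p,W=cloud(c,'pics/%s13.png'%c)
  P=near(W,.5455,.109,.03,.121,.153);print(c,'gauge',len(P),P[:,2].min(),circ(P,.017,[.5455,.109]) if len(P)>4 else '')
  a=p[180:350,220:400,::-1];cv2.imwrite('pics/s13c.png',cv2.resize(a,None,fx=3.5,fy=3.5,interpolation=cv2.INTER_CUBIC))
  state()
"
```

```text
t 10.27 tcp [0.5456 0.1091 0.1509] rot [-8.997e+01  1.000e-02 -9.008e+01] F [0.42 0.09 1.89] grip 0.0229
side gauge 174 0.12133937243560158 (array([0.54603659, 0.10803834]), np.float64(0.0007960744531690331))
t 10.32 tcp [0.5456 0.1091 0.151 ] rot [-8.997e+01  1.000e-02 -9.008e+01] F [-1.24  0.89  0.36] grip 0.0229
```

View pics/s13c.png

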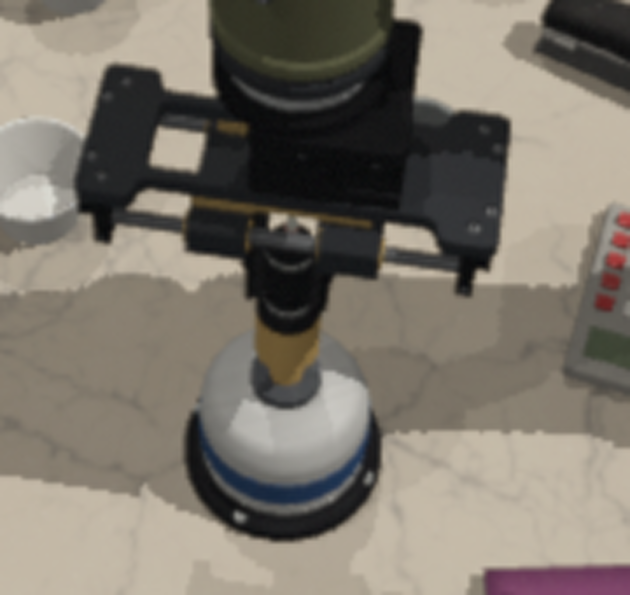

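The skirt is over the stem, and the probe force shows: Fz rose from about −2 N to between 0 and +2 N. I'll keep feeling downwards.

Call:
move_arm(moves=[[0,2,0,0,0,0],[0,4,0,0,0,0],[0,6,0,0,0,0],[0,6,0,0,0,0],[0,6,0,0,0,0]])

```text
time_s: 10.73
tool_pos: [0.5455, 0.1091, 0.1447]
tool_rot: [-90.0, 0.0, -90.1]
force: [1.5, 0.2, 1.6]
grip_width: 0.0231
```

Call:
move_arm(moves=[[0,0.5,0,0,0,0],[0,1,0,0,0,0],[0,1,0,0,0,0],[0,1,0,0,0,0]])

```text
time_s: 11.07
tool_pos: [0.5455, 0.1091, 0.1438]
tool_rot: [-90.0, 0.0, -90.1]
force: [0.1, -0.8, 2.2]
grip_width: 0.0229
```

Call:
move_arm(moves=[[0,0.5,0,0,0,0],[0,1,0,0,0,0],[0,1,0,0,0,0],[0,1,0,0,0,0]])

```text
time_s: 11.4
tool_pos: [0.5455, 0.109, 0.1428]
tool_rot: [-90.0, 0.0, -90.1]
force: [0.4, 0.7, 1.6]
grip_width: 0.0229
```

Call:
move_arm(moves=[[0,0.5,0,0,0,0],[0,1,0,0,0,0],[0,1,0,0,0,0],[0,1,0,0,0,0]])

```text
time_s: 11.73
tool_pos: [0.5455, 0.1091, 0.1418]
tool_rot: [-90.0, 0.0, -90.1]
force: [1.7, 0.6, 2.0]
grip_width: 0.0226
```

Call:
move_arm(moves=[[0,0.5,0,0,0,0],[0,1,0,0,0,0],[0,1,0,0,0,0],[0,1,0,0,0,0]])

```text
time_s: 12.07
tool_pos: [0.5454, 0.109, 0.1408]
tool_rot: [-90.0, 0.0, -90.1]
force: [1.3, 0.5, 1.5]
grip_width: 0.023
```

Call:
move_arm(moves=[[0,0.5,0,0,0,0],[0,1,0,0,0,0],[0,1,0,0,0,0],[0,1,0,0,0,0]])

```text
time_s: 12.4
tool_pos: [0.5454, 0.109, 0.1398]
tool_rot: [-90.0, 0.0, -90.1]
force: [0.7, 0.3, 2.0]
grip_width: 0.0229
```

Call:
move_arm(moves=[[0,0.5,0,0,0,0],[0,1,0,0,0,0],[0,1,0,0,0,0],[0,1,0,0,0,0]])

```text
time_s: 12.73
tool_pos: [0.5455, 0.1091, 0.1393]
tool_rot: [-90.0, 0.0, -90.1]
force: [-0.2, 0.1, 5.2]
grip_width: 0.0229
```

```bash
python3 -c "
from h import *
state()
p,W=cloud('side','pics/side14.png')
P=near(W,.5455,.109,.03,.11,.14);print('gauge',len(P),P[:,2].min())
a=p[180:350,220:400,::-1];cv2.imwrite('pics/s14c.png',cv2.resize(a,None,fx=3.5,fy=3.5,interpolation=cv2.INTER_CUBIC))
state()
"
```

```text
t 12.73 tcp [0.5455 0.1091 0.1393] rot [-8.998e+01  2.000e-02 -9.008e+01] F [-0.21  0.12  5.22] grip 0.0229
gauge 149 0.11082119751958211
t 12.78 tcp [0.5455 0.1091 0.1393] rot [-8.997e+01  2.000e-02 -9.008e+01] F [ 0.25 -0.03  5.99] grip 0.023
```

View pics/s14c.png

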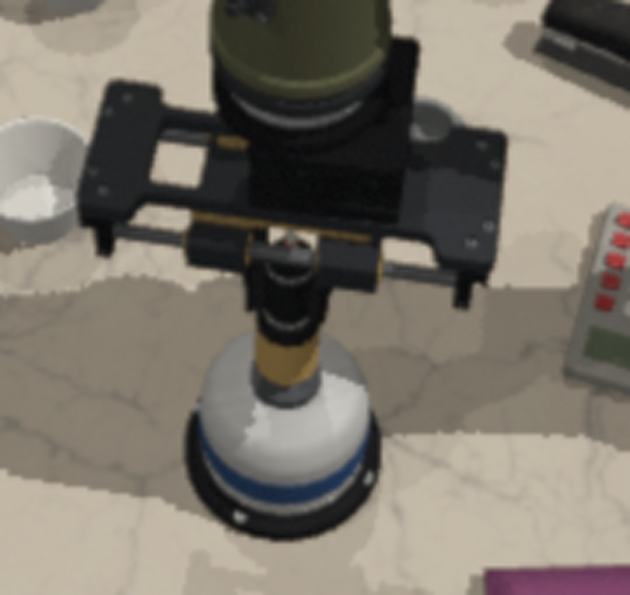

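The seal has made contact: Fz jumped to about 5.5 N, which is about 7.5 N of press with the weight allowed for. I'm aiming for Fz ≈ 12 N.

Call:
move_arm(moves=[[0,0.5,0,0,0,0],[0,1,0,0,0,0],[0,1,0,0,0,0],[0,1,0,0,0,0]])

```text
time_s: 13.12
tool_pos: [0.5456, 0.1091, 0.1386]
tool_rot: [-90.0, 0.0, -90.1]
force: [-0.6, -0.2, 7.1]
grip_width: 0.0233
```

Call:
move_arm(moves=[[0,0.5,0,0,0,0],[0,1,0,0,0,0],[0,1,0,0,0,0],[0,1,0,0,0,0]])

```text
time_s: 13.45
tool_pos: [0.5456, 0.1091, 0.1378]
tool_rot: [-90.0, 0.0, -90.1]
force: [-1.9, -0.1, 7.6]
grip_width: 0.0234
```

Call:
move_arm(moves=[[0,0.5,0,0,0,0],[0,1,0,0,0,0],[0,1,0,0,0,0],[0,1,0,0,0,0]])

```text
time_s: 13.78
tool_pos: [0.5456, 0.1091, 0.1371]
tool_rot: [-90.0, 0.0, -90.1]
force: [-0.8, -0.3, 8.5]
grip_width: 0.0226
```

Call:
move_arm(moves=[[0,0.5,0,0,0,0],[0,1,0,0,0,0],[0,1,0,0,0,0],[0,1,0,0,0,0]])

```text
time_s: 14.12
tool_pos: [0.5456, 0.1091, 0.1364]
tool_rot: [-90.0, 0.0, -90.1]
force: [-2.2, -0.5, 10.0]
grip_width: 0.023
```

Call:
move_arm(moves=[[0,0.5,0,0,0,0],[0,1,0,0,0,0],[0,1,0,0,0,0],[0,1,0,0,0,0],[0,1,0,0,0,0],[0,1,0,0,0,0],[0,1,0,0,0,0],[0,1,0,0,0,0],[0,1,0,0,0,0],[0,1,0,0,0,0],[0,1,0,0,0,0],[0,1,0,0,0,0]])

```text
time_s: 15.12
tool_pos: [0.5457, 0.1092, 0.1357]
tool_rot: [-89.9, 0.1, -90.1]
force: [-1.9, 0.4, 11.2]
grip_width: 0.0231
```

```bash
python3 -c "
from h import *
fs=[]
for k in range(3):
  state(); p,W=cloud('side','pics/side15.png')
a=p[180:350,220:400,::-1];cv2.imwrite('pics/s15c.png',cv2.resize(a,None,fx=3.5,fy=3.5,interpolation=cv2.INTER_CUBIC))
p,W=cloud('wrist','pics/w15.png');state()
"
```

```text
t 15.12 tcp [0.5457 0.1092 0.1357] rot [-8.995e+01  5.000e-02 -9.009e+01] F [-1.86  0.41 11.21] grip 0.0231
t 15.17 tcp [0.5457 0.1091 0.1357] rot [-8.995e+01  5.000e-02 -9.009e+01] F [-1.77  0.12 12.14] grip 0.0229
t 15.22 tcp [0.5457 0.1091 0.1357] rot [-8.995e+01  5.000e-02 -9.009e+01] F [-1.92 -0.54 11.39] grip 0.0233
t 15.32 tcp [0.5457 0.1091 0.1356] rot [-8.995e+01  5.000e-02 -9.009e+01] F [-2.33 -1.04 11.64] grip 0.0228
```

View pics/s15c.png

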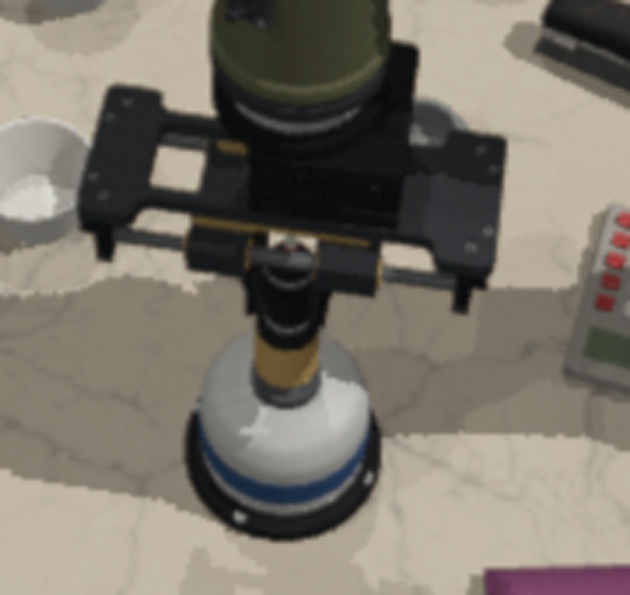

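View pics/w15.png

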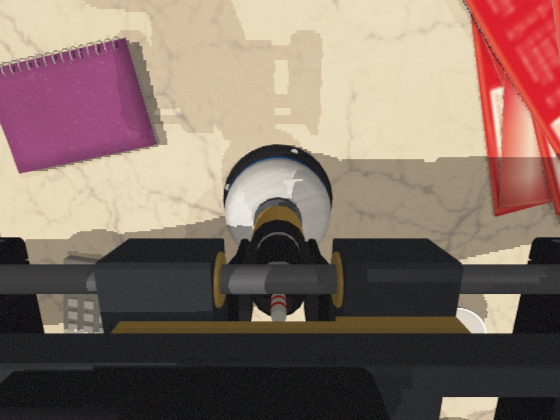

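The wrist view shows the rod out above the gauge, red-striped at about (278,305). The press is about 13.5 N. I'll hold for another second, then lift off.

Call:
move_arm(moves=[[0,0,0,0,0,0],[0,0,0,0,0,0],[0,0,0,0,0,0],[0,0,0,0,0,0],[0,0,0,0,0,0],[0,0,0,0,0,0],[0,0,0,0,0,0],[0,0,0,0,0,0],[0,0,0,0,0,0],[0,0,0,0,0,0],[0,0,0,0,0,0],[0,0,0,0,0,0]])

```text
time_s: 16.32
tool_pos: [0.5456, 0.1091, 0.1356]
tool_rot: [-89.9, 0.1, -90.1]
force: [-1.4, 0.4, 11.8]
grip_width: 0.0231
```

Call:
move_arm(moves=[[0,-3,0,0,0,0],[0,-8,0,0,0,0],[0,-14,0,0,0,0],[0,-22,0,0,0,0],[0,-31,0,0,0,0],[0,-40,0,0,0,0],[0,-50,0,0,0,0],[0,-60,0,0,0,0],[0,-67,0,0,0,0],[0,-70,0,0,0,0],[0,-70,0,0,0,0],[0,-70,0,0,0,0]])

```text
time_s: 17.32
tool_pos: [0.5452, 0.109, 0.2036]
tool_rot: [-90.0, -0.0, -90.1]
force: [-0.5, -0.2, -2.6]
grip_width: 0.023
```

```bash
python3 -c "
from h import *
state()
p,W=cloud('side','pics/side16.png')
P=near(W,.5455,.109,.03,.174,.205);print('gauge',len(P),circ(P,.017,[.5455,.109]))
for a in np.arange(.160,.18,.002): print(round(a,3),len(near(W,.5455,.109,.03,a,a+.002)),end=' ')
a=p[180:350,220:400,::-1];cv2.imwrite('pics/s16c.png',cv2.resize(a,None,fx=3.5,fy=3.5,interpolation=cv2.INTER_CUBIC))
state()
"
```

```text
t 17.32 tcp [0.5452 0.109  0.2036] rot [-90.01  -0.   -90.08] F [-0.54 -0.18 -2.59] grip 0.023
gauge 192 (array([0.54560094, 0.10803285]), np.float64(0.0007965327260395554))
0.16 0 0.162 0 0.164 0 0.166 0 0.168 0 0.17 7 0.172 13 0.174 9 0.176 12 0.178 11 t 17.37 tcp [0.545  0.109  0.2033] rot [-9.005e+01 -1.000e-02 -9.008e+01] F [-0.01  0.58 -1.79] grip 0.023
```

View pics/s16c.png

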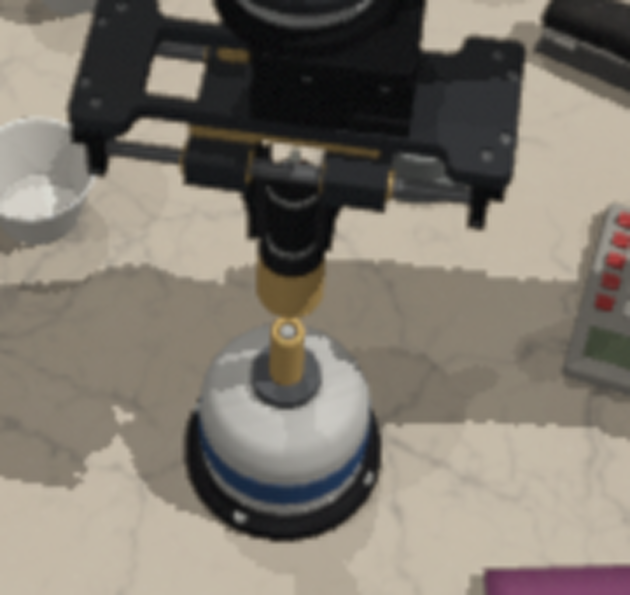

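The rod is out and the stem is clear. Back to above the holder.

Call:
move_arm(moves=[[15,0,-4,0,0,0],[45,0,-11,0,0,0],[80,0,-19,0,0,0],[115,0,-28,0,0,0],[150,0,-36,0,0,0],[185,0,-44,0,0,0],[208,0,-50,0,0,0],[217,0,-53,0,0,0],[219.5,0,-53,0,0,0],[219.5,20,-53,0,0,0],[219.5,50,-53,0,0,0],[219.5,80,-53,0,0,0],[219.5,95,-53,0,0,0],[219.5,100,-53,0,0,0],[219.5,100,-53,0,0,0],[219.5,100,-53,0,0,0],[219.5,100,-53,0,0,0],[219.5,100,-53,0,0,0]])

```text
time_s: 18.87
tool_pos: [0.4933, -0.1103, 0.1052]
tool_rot: [-89.8, 0.0, -90.1]
force: [-1.0, 0.4, -3.1]
grip_width: 0.0229
```

```bash
python3 -c "
from h import *
state()
for c in ['side','wrist','top']:
  p,W=cloud(c,'pics/%s17.png'%c)
  P=near(W,.4925,-.111,.03,.075,.105);print(c,'gauge',len(P),circ(P,.017,[.4925,-.111]) if len(P)>4 else '', np.sort(P[:,2])[:3])
  P=near(W,.4925,-.111,.031,.026,.034)
  if len(P)>4:(cx,cy),r=cv2.minEnclosingCircle(P[:,:2].astype(np.float32)*1000);print('rim',len(P),cx,cy,r)
  P=near(W,.4925,-.111,.033,.0135,.024)
  if len(P)>4: print('outer wall',len(P),circ(P,.026,[.4925,-.111]))
  a=p[120:260,270:450,::-1]
  if c=='side': cv2.imwrite('pics/s17c.png',cv2.resize(a,None,fx=4,fy=4,interpolation=cv2.INTER_CUBIC))
state()
"
```

```text
t 18.87 tcp [ 0.4933 -0.1103  0.1052] rot [-8.985e+01  1.000e-02 -9.006e+01] F [-0.99  0.41 -3.08] grip 0.0229
side gauge 147 (array([ 0.4941261 , -0.11125928]), np.float64(0.0011292492548299197)) [0.07503174 0.07553915 0.07554056]
rim 154 493.9645690917969 -110.56689453125 27.5861873626709
outer wall 125 (array([ 0.49386488, -0.10793459]), np.float64(0.0036750800978304393))
wrist gauge 499 (array([ 0.49281433, -0.10993283]), np.float64(0.00019316219699351593)) [0.07517929 0.07525336 0.07527697]
rim 723 491.49658203125 -109.4543685913086 25.884010314941406
outer wall 117 (array([ 0.49182797, -0.1098424 ]), np.float64(0.0030713924372554346))
top gauge 0  []
t 19.02 tcp [ 0.4927 -0.1103  0.1046] rot [-8.990e+01  2.000e-02 -9.008e+01] F [ 0.72 -0.89 -1.3 ] grip 0.0229
```

View pics/s17c.png

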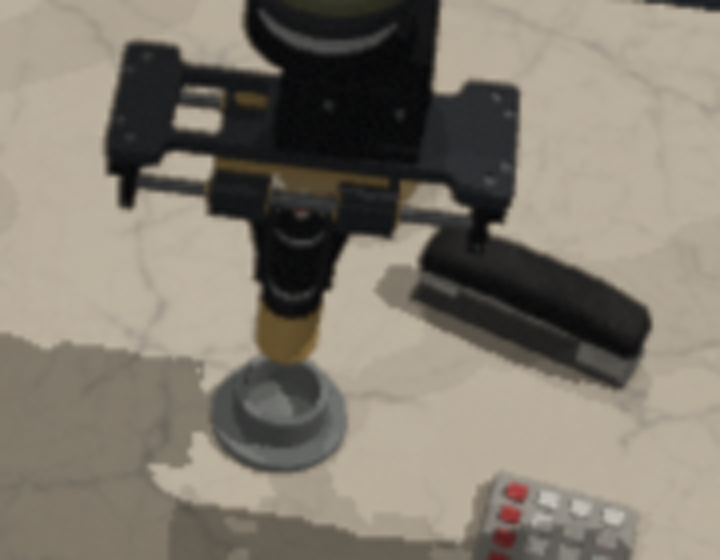

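View pics/wrist17.png

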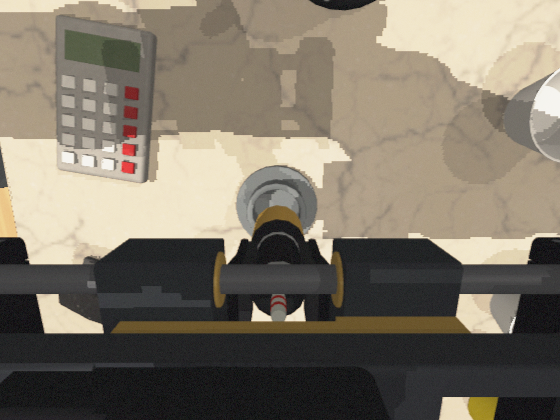

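Call:
move_arm(moves=[[0,0,-0.5,0,0,0],[0,10,-0.5,0,0,0],[0,20,-0.5,0,0,0],[0,30,-0.5,0,0,0],[0,37,-0.5,0,0,0],[0,43,-0.5,0,0,0],[0,48,-0.5,0,0,0],[0,52,-0.5,0,0,0],[0,54,-0.5,0,0,0],[0,54,-0.5,0,0,0],[0,54,-0.5,0,0,0]])

```text
time_s: 19.93
tool_pos: [0.4917, -0.1104, 0.0499]
tool_rot: [-90.0, -0.0, -90.1]
force: [-0.8, -0.1, -2.0]
grip_width: 0.0234
```

```bash
python3 -c "
from h import *
state()
for c in ['wrist','side']:
  p,W=cloud(c,'pics/%s18.png'%c)
  P=near(W,.4925,-.111,.018,.034,.056);print(c,'gauge',len(P),circ(P,.017,[.4925,-.111]) if len(P)>4 else '')
  P=near(W,.4925,-.111,.031,.026,.034)
  if len(P)>4:(cx,cy),r=cv2.minEnclosingCircle(P[:,:2].astype(np.float32)*1000);print('rim',len(P),cx,cy,r)
  if c=='side': cv2.imwrite('pics/s18c.png',cv2.resize(p[120:260,270:450,::-1],None,fx=4,fy=4,interpolation=cv2.INTER_CUBIC))
state()
"
```

```text
t 19.93 tcp [ 0.4917 -0.1104  0.0499] rot [-89.98  -0.   -90.09] F [-0.81 -0.06 -2.04] grip 0.0234
wrist gauge 224 (array([ 0.4915145 , -0.11013813]), np.float64(0.00018444694868032874))
rim 1119 491.81512451171875 -108.91716003417969 25.81864356994629
side gauge 97 (array([ 0.49276271, -0.11187785]), np.float64(0.000903450451203345))
rim 151 493.9481506347656 -108.34383392333984 27.29876136779785
t 20.03 tcp [ 0.4919 -0.1104  0.0502] rot [-89.95   0.   -90.08] F [ 0.81  0.4  -1.83] grip 0.023
```

View pics/s18c.png

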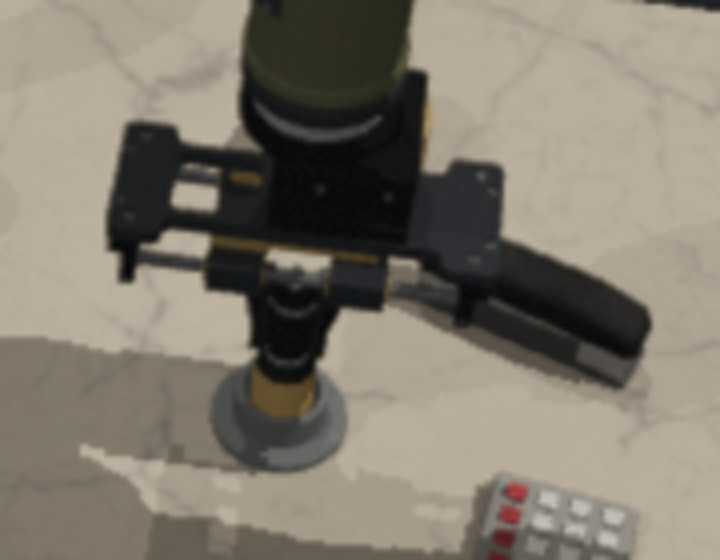

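The skirt is inside the ring with no contact force. I'll feel for the floor.

Call:
move_arm(moves=[[-0.6,2,0,0,0,0],[-0.6,4,0,0,0,0],[-0.6,6,0,0,0,0],[-0.6,6,0,0,0,0],[-0.6,6,0,0,0,0]])

```text
time_s: 20.45
tool_pos: [0.4914, -0.1098, 0.0436]
tool_rot: [-90.0, 0.0, -90.1]
force: [-0.7, -0.1, -1.3]
grip_width: 0.0234
```

Call:
move_arm(moves=[[0,0.5,0,0,0,0],[0,1,0,0,0,0],[0,1,0,0,0,0],[0,1,0,0,0,0]])

```text
time_s: 20.78
tool_pos: [0.4916, -0.1098, 0.0428]
tool_rot: [-90.0, 0.0, -90.1]
force: [-0.2, -0.6, -1.2]
grip_width: 0.0234
```

Call:
move_arm(moves=[[0,0.5,0,0,0,0],[0,1,0,0,0,0],[0,1,0,0,0,0],[0,1,0,0,0,0]])

```text
time_s: 21.12
tool_pos: [0.4917, -0.1098, 0.0427]
tool_rot: [-90.0, 0.0, -90.1]
force: [-3.3, 0.2, 6.1]
grip_width: 0.0231
```

Floor contact came at tcp z 0.0427, the same as when the gauge was picked up. I'll ease the press a little and open.

Call:
move_arm(moves=[[0,-0.7,0,0,0,0],[0,-0.7,0,0,0,0],[0,-0.7,0,0,0,0]])

```text
time_s: 21.37
tool_pos: [0.4918, -0.1098, 0.0427]
tool_rot: [-90.0, 0.0, -90.1]
force: [-1.5, -0.5, 2.6]
grip_width: 0.023
```

Call:
move_arm(moves=[[0,0,0,0,0,0],[0,0,0,0,0,0],[0,0,0,0,0,0],[0,0,0,0,0,0],[0,0,0,0,0,0],[0,0,0,0,0,0],[0,0,0,0,0,0],[0,0,0,0,0,0],[0,0,0,0,0,0],[0,0,0,0,0,0],[0,0,0,0,0,0],[0,0,0,0,0,0]], claw=75)

```text
time_s: 22.37
tool_pos: [0.4916, -0.1098, 0.0425]
tool_rot: [-90.0, 0.0, -90.1]
force: [0.3, -0.3, 0.6]
grip_width: 0.0747
```

```bash
python3 -c "
from h import *
state()
for c in ['wrist','side']:
  p,W=cloud(c,'pics/%s19.png'%c)
cv2.imwrite('pics/s19c.png',cv2.resize(p[120:260,270:450,::-1],None,fx=4,fy=4,interpolation=cv2.INTER_CUBIC))
state()
"
```

```text
t 22.37 tcp [ 0.4916 -0.1098  0.0425] rot [-89.99   0.   -90.08] F [ 0.31 -0.34  0.59] grip 0.0747
t 22.47 tcp [ 0.4916 -0.1098  0.0425] rot [-89.99   0.   -90.08] F [-0.7  -0.14 -0.69] grip 0.0746
```

View pics/s19c.png

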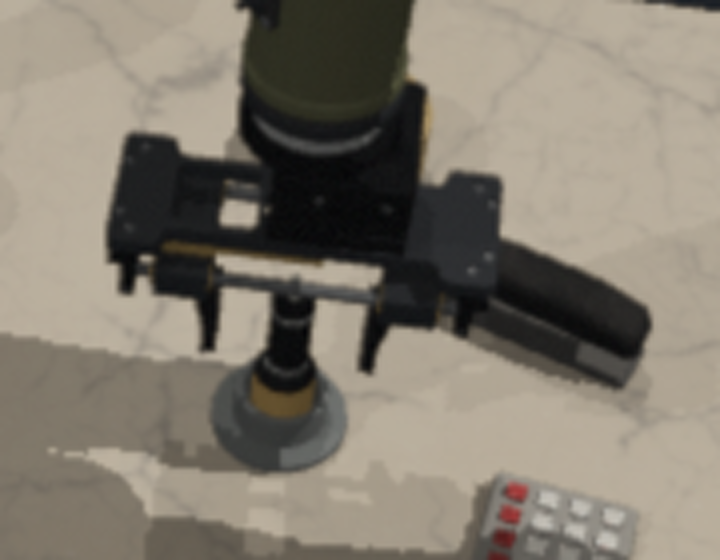

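View pics/wrist19.png

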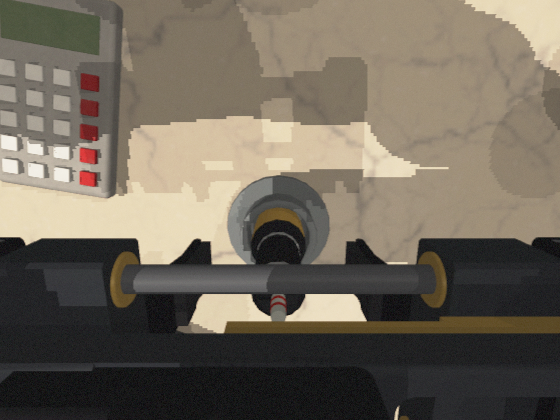

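Released. The gauge stands upright with the rod out. I'll retreat straight up and verify.

Call:
move_arm(moves=[[0,-10,0,0,0,0],[0,-30,0,0,0,0],[0,-55,0,0,0,0],[0,-80,0,0,0,0],[0,-105,0,0,0,0],[0,-130,0,0,0,0],[0,-155,0,0,0,0],[0,-170,0,0,0,0],[0,-170,0,0,0,0],[0,-170,0,0,0,0],[0,-170,0,0,0,0]])

```text
time_s: 23.38
tool_pos: [0.4909, -0.1097, 0.2118]
tool_rot: [-90.1, 0.0, -90.1]
force: [-0.5, -0.8, -0.1]
grip_width: 0.0749
```

```bash
python3 -c "
from h import *
state()
for c in ['side','wrist']:
  p,W=cloud(c,'pics/%s20.png'%c)
  for lo,hi,r in [(.035,.048,.017),(.055,.072,.012),(.08,.1,.012)]:
    P=near(W,.492,-.11,.018,lo,hi);print(c,lo,len(P),circ(P,r,[.492,-.11])[0] if len(P)>5 else '')
  P=near(W,.492,-.11,.031,.026,.034);(cx,cy),rr=cv2.minEnclosingCircle(P[:,:2].astype(np.float32)*1000);print('rim',cx,cy,rr)
  P=near(W,.492,-.11,.02,.09,.14);print('top z',np.sort(P[:,2])[-4:])
  if c=='side':
    cv2.imwrite('pics/s20c.png',cv2.resize(p[120:260,270:450,::-1],None,fx=4,fy=4,interpolation=cv2.INTER_CUBIC))
    for n in ['sauce_bottle','dip_cup_a']: print(n,[(np.round(r['point'],3).tolist(),round(r['score'],2)) for r in models.spot_in(n,c)])
"
```

```text
t 23.38 tcp [ 0.4909 -0.1097  0.2118] rot [-9.006e+01  1.000e-02 -9.009e+01] F [-0.53 -0.8  -0.05] grip 0.0749
side 0.035 57 [ 0.49260265 -0.11109656]
side 0.055 65 [ 0.49239967 -0.11053604]
side 0.08 64 [ 0.49230998 -0.11113894]
rim 493.3106994628906 -109.05313873291016 26.250703811645508
top z [0.12329757 0.12396718 0.12560513 0.12561433]
sauce_bottle [([0.731, -0.317, 0.11], 0.76)]
dip_cup_a [([0.722, -0.049, 0.03], 0.96), ([0.742, -0.225, 0.029], 0.7)]
wrist 0.035 40 [ 0.49120378 -0.10948448]
wrist 0.055 65 [ 0.49110427 -0.10920914]
wrist 0.08 66 [ 0.49115482 -0.10926601]
rim 491.24383544921875 -109.34288024902344 25.88136100769043
top z [0.12378171 0.12386671 0.1238679  0.12416692]
```

View pics/s20c.png

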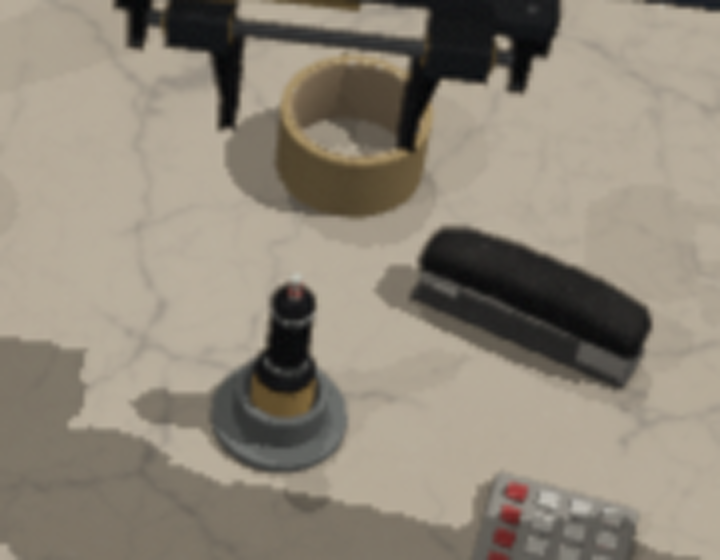

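View pics/wrist20.png

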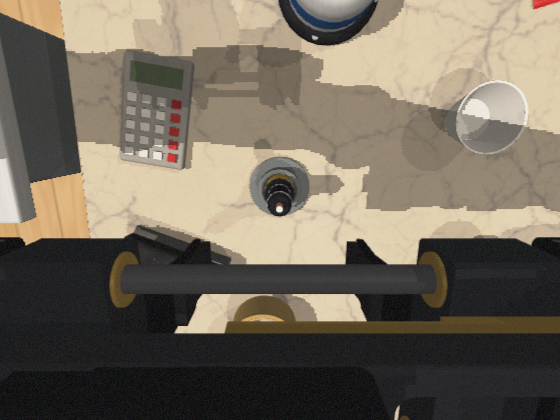

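The gauge is upright and centred in the ring within about 0.2 mm in the wrist view. The rod tip is at z≈0.124 (0.108 when in), so it is about 16 mm out, and the bystanders have not moved.

```bash
python3 -c "
from cell import job
print(job.sign_off())"
```

```text
the job is handed in; nothing more can be done
None
```

The job is done and handed in at about 23.5 s. I pressed the gauge onto the canister valve, held it, and stood it back in its holder with the rod out; no verdict was reported.

- **Pressing:** The seal went about 3.5 mm in, judged from the tool's travel after seal contact. The total press was about 13.5 N, and I held it there for more than 2 s.
- **Gauge at the end:** It stands upright and fully down in the holder. The wrist view has its axis within about 0.2 mm of the ring centre; the side view differs by about 2 mm, which is still within the limit. The rod tip is at z≈0.124, so the rod is about 16 mm out.
- **Surroundings:** The gripper is open and well clear above. The side camera shows the sauce bottle and dip cups where they started, within its 4 mm accuracy.
- **What disagreed:**
  - The fingertips were really about 33 mm further back along the tool than the reported TCP and `env.nose_length` imply. I set the grip height from the cameras instead.
  - One alignment reading over the canister came before the arm had settled, so I corrected by about 2.6 mm before going down.
  - The seal touched about 4 mm lower than the camera's estimate of the stem height, so I found the depth by force.

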